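# Proof-squeeze a ceramic tube in the ratchet clamp

## Task

Proof-test the ceramic tube that stands between the jaws of the bench clamp: squeeze the clamp's two handles together until the ratchet catches and let go, so that the ratchet alone keeps the tube squeezed for at least a second. Then press the red key at the end of the long handle down so that the teeth let go and the handles spring open, and stand the tested tube upright in the blue tray, leaving everything else where it is.

Things in the scene. Friction and masses are not known exactly. Their poses are not given: they have to be found in the camera images.
- clamp: Steel scissor clamp lying flat on a fixed grey base plate (185 x 96 x 10 mm). Origin: under the pivot at bench level; z up, jaws toward +x, handles toward -x. The -y handle (12 mm bar, 50 to 62 mm high, outer face at y -18 mm, to x -140 mm) and the +y jaw with black V faces are fixed. A fixed ratchet bridge crosses the handles at x -122 to -138 mm, y -19 to +34 mm, top at 66 mm.
- clamp_handle (a joint): Moving (+y) handle, a 12 mm bar 50 to 62 mm high to x -110 mm, turning about the pivot: 0 sprung open, 0.22 shut with the handles parallel and 36 mm over their outer faces, stop at 0.23. At 86 mm from the pivot they are 55 mm over the outer faces when open. Squeezing there takes 3 to 20 N. Teeth catch at about 0.13 and 0.19; pressing the key frees them; if it stops at 0.13, press again.
- clamp_squeeze (a point): The place to squeeze: 86 mm from the pivot on the handle side, midway between the shut handles, at their mid height (56 mm over the bench). Axes as the clamp's: the fixed handle's outer face is 18 mm to its -y side, the moving handle's about 37 mm to its +y side when open, 18 mm when shut.
- clamp_key (a point): Top of the red thumb key (26 x 38 mm, slick, its long side across the handle) at the end of the moving handle's springy tail, 172 mm from the pivot, 57 mm over the bench; it moves with the handle. The point lies 12 mm from the key's +y end. Pressed down 9 mm (about 5 N) the teeth are free and the key slides away from under the finger toward +y as the handles open; stop at about 15 mm, 7 N.
- clamp_pad: Rubber-faced sprung pad, 34 x 8 x 20 mm, of the moving jaw (on the -y side of the tube); it yields up to 13 mm and presses the tube with 2 to 9 N when the clamp is locked. Origin: middle of its face.
- tube: Cream ceramic tube, 58 mm outside diameter, 110 mm long, about 0.17 kg, standing on the clamp's base plate between the jaws (which reach 66 mm over the bench), 75 mm from the pivot; its top is 120 mm over the bench. Its x axis is the tube's axis, up at the start. Its origin is on the side wall at mid length, 29 mm off the axis: use point tube_mid.
- tube_mid (a point): Centre of the tube: on its axis, at mid length (65 mm over the bench at the start).
- tray: Blue shallow square tray, 160 x 160 x 22 mm outside, walls and floor 5 mm, fixed to the bench. Origin: centre of its underside, at bench level; x and y along its sides.
- tape_roll: Roll of crepe tape lying flat, 69 mm across, 25 mm high; leave alone.
- glaze_jar: White plastic jar with a blue cap, 57 mm across, 74 mm high, standing beyond the vice; leave alone.
Mind the look-alikes: they are no part of the job. Leave any turquoise look-alike of the tube alone.

How it is judged:
By the outcome, as a careful person would: the job done as asked, in the order asked, and still so for the second after the job is handed in, with the robot touching nothing.
It also fails if it takes over 51 s, if anything falls off the work surface, if the arm or the gripper's body presses on something with over 40 N, if the wrist force passes 120 N, or if a joint passes its speed limit or range.

## Robot

A 6-joint arm with a two-finger parallel gripper is mounted at the origin on a cart in front of the work surface, level with it; the furniture and walls round the work are solid. World frame = base frame: x ahead of the robot, y to its left, z up, the work surface at z = 0. Lengths are in m, angles in degrees, forces in N, time in s.
With the tool pointing down it reaches from about 0.3 to 0.775 m from the base axis. Payload 14.6 kg.
Tool frame: the origin (TCP) lies at the very end of the fingers, on their centre line; the grasp point (between the pads) lies 19 mm behind it (env.grip_depth is the z of the grasp point in the tool frame, in m); z points along the fingers, y is the direction in which the jaws open and shut (so a half turn about z gives the same grasp; the last joint's range is limited). The gripper opens to 85 mm and grips with 20 to 120 N. Pads are 22 mm wide; open, the fingers measure 114 mm over their backs; the gripper's body (76 mm by 85 mm) begins 54 mm behind the grasp point. The pads swing forward as they close: fully open they stand 13 mm farther back than shut.
Start: joints at [-67.529, 17.183, 87.147, -0, 75.671, -3.816], TCP at [0.244, -0.493, 0.231] pointing down, gripper open.
Joint ranges: [-173.82, 173.82], [-45.26, 126.66], [13.44, 144.39], [-59.66, 239.66], [0, 175.72], [-146.38, 146.38]. Speed limits (degrees/s): [127.2, 127.2, 147.25, 180, 180, 180].

## Interface

Orientations are given as [roll, pitch, yaw] about the fixed x, y, z axes, in that order (R = Rz(yaw) Ry(pitch) Rx(roll)).
In Python, from plant import env, optics gives the robot as it stands. The module is installed in compiled form; this text tells all that it offers.
- The arm moves only by the tool carry_out, never from a script. Its argument "commands" is a list of rows, each an object of numbers: "x", "y", "z": the shift along the tool's x, y, z in cm; "ax", "ay", "az": the turn, a rotation vector about the tool's x, y, z in degrees. In form: [{"x": .., "y": .., "z": .., "ax": .., "ay": .., "az": ..}, ...]. A call has 1 to 8 rows; each row shifts and turns the pose as measured when the row begins, along the tool's axes as they then stand; what a row does not reach is not made up. A row lasts 1/12 s, in which the tool goes at most 41.7 mm and 7.16 degrees, less where a joint would pass 70% of its speed; a pose out of reach is approached as far as the arm can. A call is refused whole if a number of a shift passes 4.17 or a number of a turn 7.16, either way. A call with a gripper value outside its range is refused whole. "claw" is the finger opening in cm, from 0 to 8.54, set as the call begins (left out, the last holds). The fingers move at their own pace and stop on an object; "force" is the grip in N (left out, the last holds). Time passes only in rows, so rows that do not move let the fingers close. It gives the time, the measured TCP pose, the force and the opening at its end, in the units of the state.
- env.sense(): the state, without advancing time (a new reading comes with each control period).
- optics.camera(name): name is "scene" or "top"; returns a dict with "pixels" (420x560x3 uint8, blue, green, red), "vertical_fov" (degrees; the focal length in pixels is half the picture's height over the tangent of half this angle, whatever the lens; pixels are square), "cx", "cy" (the principal point, pixels), "k1" (the pictures are not rectified: a ray, as slopes to the right and down, at radius r is drawn at 1 + k1 r^2 times it, then the intrinsics apply), "R" (3x3) and "t" (3): a world point X has camera coordinates R X + t. Camera axes: x right, y down, z forward; pixel columns grow to the right and rows downward; lengths in m; the calibration is good to about 2 mm. A picture is of the moment at which its call begins. There is no depth.
- env.finish_job(): hands the job in, once; it reports no verdict.
The state is a dict: "t": time; "joint_positions": joint angles; "joint_velocities": joint speeds; "joint_torque": joint torques, N m; "tcp_pos": TCP position; "tcp_rot": TCP orientation; "ft_force": force on the tool from outside, world axes, zero at the start; "torque": the same for the moment, N m; "gripper_width": finger opening in m.
Only numpy, scipy, OpenCV 4.12 (cv2) and the standard library are available. Lean on these libraries where they do the work, as an engineer would, in place of code of your own. Each camera call takes 0.05 s, during which the arm holds its last target. There are 200 camera calls.

## Working session

There is one attempt and no reset: what is moved stays moved. The work goes in short steps, Python scripts to look and compute and a tool call to move; the robot and the scene stay as the last step left them, time stands still between calls to the robot, and variables do not carry over. Pictures are saved under pics/ and viewed, on a budget of 10 in all, crops included, one or two more only if the job needs it, and the job is handed in when it is done.

Besides the shell and the picture viewer there is one more tool, called after "Call:" as name(argument=value, ...), one argument or row to a line, values as JSON. carry_out: Moves the arm, as the interface text tells. Its arguments: {"type":"object","properties":{"commands":{"type":"array"},"claw":{"type":"number"},"force":{"type":"number"}},"required":["commands"]}

```bash
mkdir -p pics; cat > h.py <<'E'
import numpy as np, cv2
from plant import env, optics
def shot(n,f):
    c=optics.camera(n); cv2.imwrite('pics/'+f,c['pixels']); np.save('pics/'+n+'.npy',{k:v for k,v in c.items()},allow_pickle=True); return c
def load(n): return np.load('pics/'+n+'.npy',allow_pickle=True).item()
def K(c):
    f=210/np.tan(np.radians(c['vertical_fov'])/2); return np.array([[f,0,c['cx']],[0,f,c['cy']],[0,0,1]])
def at(c,u,v,z):
    d=np.array([c['k1'],0,0,0,0.])
    p=cv2.undistortPoints(np.array([[[u,v]]],float),K(c),d)[0,0]
    R=np.array(c['R']);t=np.array(c['t']); r=R.T@[p[0],p[1],1]; o=-R.T@t
    return (o+r*(z-o[2])/r[2]).round(4)
def px(c,X):
    X=np.atleast_2d(np.array(X,float)); p,_=cv2.projectPoints(X,cv2.Rodrigues(np.array(c['R']))[0],np.array(c['t'],float),K(c),np.array([c['k1'],0,0,0,0.])); return p[:,0].round(1)
E
python3 - <<'E'
from h import *
a=shot('scene','s1.png');b=shot('top','t1.png')
for c in(a,b): print(c['vertical_fov'],c['k1'],(-np.array(c['R']).T@c['t']).round(3))
print(env.sense(),env.grip_depth)
E
```

```text
55.26474176141939 -0.0654162153618498 [0.209 0.629 0.762]
53.888851367783765 -0.09260009111580221 [ 0.392 -0.081  1.254]
{'t': 0.1, 'joint_positions': array([-6.75281236e+01,  1.72128010e+01,  8.71742778e+01, -1.90935689e-04,
        7.56695154e+01, -3.81533360e+00]), 'joint_velocities': array([ 0.00941984, -0.08340649, -0.11996313,  0.06134185,  0.00178121,
        0.01035521]), 'joint_torque': array([ 1.71036914e-03, -5.44375885e+01, -3.62370479e+01, -1.43023760e-05,
        3.02638437e-03,  6.59216042e-07]), 'tcp_pos': array([ 0.24350826, -0.49294628,  0.23079285]), 'tcp_rot': array([-1.79943519e+02, -3.58129091e-03,  2.62872556e+01]), 'ft_force': array([ 0.1990031 , -0.41139904,  0.42981084]), 'torque': array([-8.70893863e-03,  1.23655386e-02, -5.04036978e-05]), 'gripper_width': 0.08547650020537308} -0.0187
```

View pics/t1.png

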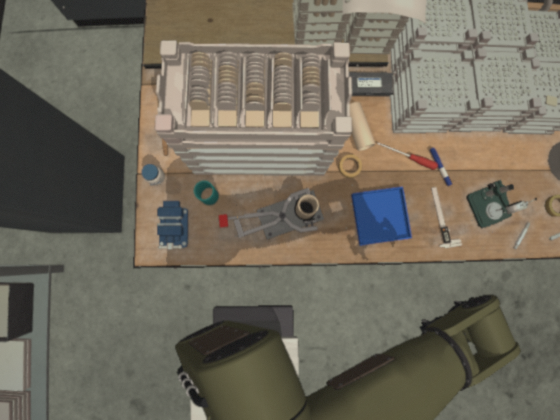

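View pics/s1.png

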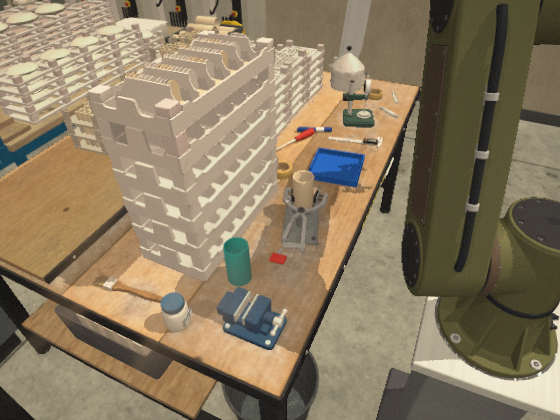

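The top view puts the clamp at about (270,215), the tube's top at (307,207), the red key at (223,221) and the tray at (381,215). The turquoise look-alike is at (206,192). A tall rack stands behind the clamp. Next I'll enlarge both views.

```bash
python3 - <<'E'
from h import *
a=load('scene')['pixels'];b=load('top')['pixels']
x=cv2.resize(b[170:260,190:350],(800,450),interpolation=cv2.INTER_CUBIC)
y=cv2.resize(a[160:280,255:345],(450,600),interpolation=cv2.INTER_CUBIC)
cv2.imwrite('pics/c1.png',x);cv2.imwrite('pics/c2.png',y)
E
```

```text
(no output)
```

View pics/c1.png

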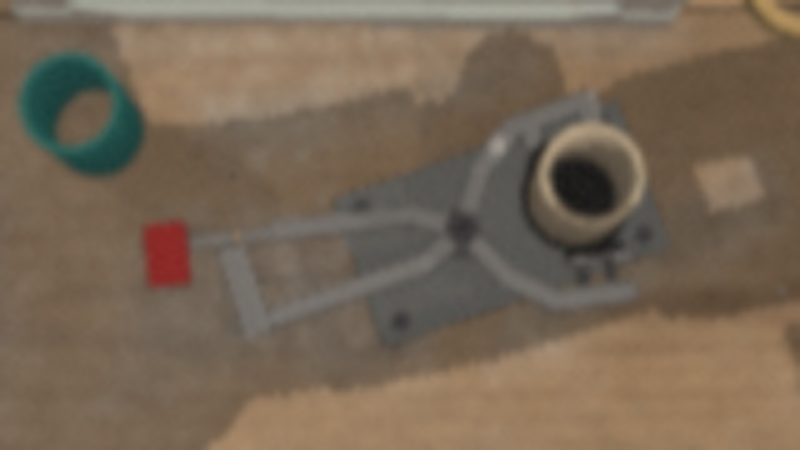

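View pics/c2.png

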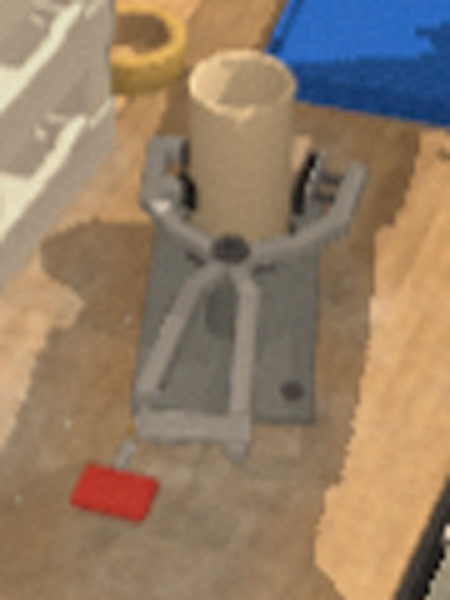

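```bash
python3 - <<'E'
from h import *
from scipy.optimize import least_squares
b=load('top');a=load('scene')
T=lambda u,v:(190+(u-.0)/5,170+v/5)
S=lambda u,v:(255+u/5,160+v/5)
# clamp-frame points
th=0
obs=[(b,T(461,228),(0,0,.066)),(b,T(590,180),(.075,0,.12)),(a,S(231,248),(0,0,.066)),(a,S(242,80),(.075,0,.12)),
(b,T(233,248),(-.138,.034,.066)) if 0 else (b,T(245,290),(-.130,.0075,.066)),
(b,T(384,347),(None,)) ]
for c,p,X in obs: 
    z=X[2] if len(X)==3 else .01
    print(p,X,at(c,*p,z))
o5=obs[:5]
def W(q,X): s,cc=np.sin(q[2]),np.cos(q[2]); return [q[0]+cc*X[0]-s*X[1],q[1]+s*X[0]+cc*X[1],X[2]]
f=lambda q:np.concatenate([px(c,W(q,X))[0]-p for c,p,X in o5])
p0=at(b,*obs[0][1],.066)
r=least_squares(f,[p0[0],p0[1],-1.3],diff_step=1e-3);q=r.x
print(q,np.degrees(q[2]),r.fun.round(1))
for n,X in dict(tube=(.075,0,.065),squeeze=(-.086,0,.056),sqmid=(-.086,.0095,.056)).items(): print(n,np.round(W(q,X),4))
k=at(b,*T(167,254),.057);k2=at(a,*S(115,493),.057);print('keycentre',k,k2, np.hypot(*(k-q_)[:2]) if 0 else '', np.hypot(k[0]-q[0],k[1]-q[1]))
# key in clamp frame
d=k[:2]-q[:2];s,cc=np.sin(q[2]),np.cos(q[2]);print('key clampframe',cc*d[0]+s*d[1],-s*d[0]+cc*d[1])
for n,c in(('b',b),('a',a)):
    hsv=cv2.cvtColor(c['pixels'],cv2.COLOR_BGR2HSV)
    m=((hsv[...,0]>105)&(hsv[...,0]<125)&(hsv[...,1]>170)).astype(np.uint8)
    nn,l,st,ce=cv2.connectedComponentsWithStats(m)
    i=1+np.argmax(st[1:,4]);pts=np.argwhere(l==i)[:,::-1].astype(np.float32)
    print(n,st[i],ce[i],at(c,*ce[i],.015),[at(c,*p,.022)[:2] for p in cv2.boxPoints(cv2.minAreaRect(pts))])
# rack near face bottom, turquoise
print('rack front',at(b,175,174,0),at(b,340,174,0),at(b,168,128,.4),'tape',at(b,349,165,.025),'turq',at(b,206,190,.11))
E
```

```text
(282.2, 215.6) (0, 0, 0.066) [ 0.507  -0.1165  0.066 ]
(308.0, 206.0) (0.075, 0, 0.12) [ 0.5275 -0.1868  0.12  ]
(301.2, 209.6) (0, 0, 0.066) [ 0.5051 -0.1155  0.066 ]
(303.4, 176.0) (0.075, 0, 0.12) [ 0.5291 -0.1881  0.12  ]
(239.0, 228.0) (-0.13, 0.0075, 0.066) [0.4728 0.0082 0.066 ]
(266.8, 239.4) (None,) [ 0.4413 -0.0709  0.01  ]
[ 0.50573254 -0.11625435 -1.26372957] -72.40637077817178 [-0.1  0.4  0.3 -0.3 -0.1 -0.2  0.2  0.1 -0.6 -0.3]
tube [ 0.5284 -0.1877  0.065 ]
squeeze [ 0.4797 -0.0343  0.056 ]
sqmid [ 0.4888 -0.0314  0.056 ]
keycentre [0.4948 0.0541 0.057 ] [0.4924 0.0586 0.057 ]  0.17070479241866682
key clampframe -0.16569041901516265 0.04107080716616064
b [357 215   1   1   1] [357. 215.] [ 0.5107 -0.3449  0.015 ] [array([ 0.51  , -0.3434]), array([ 0.51  , -0.3434]), array([ 0.51  , -0.3434]), array([ 0.51  , -0.3434])]
a [ 309  149   55   38 1507] [336.74917054 166.65892502] [ 0.5013 -0.411   0.015 ] [array([ 0.5622, -0.3076]), array([ 0.6127, -0.4846]), array([ 0.4376, -0.5011]), array([ 0.4059, -0.3275])]
rack front [0.6466 0.2114 0.    ] [ 0.6406 -0.3002  0.    ] [0.6665 0.1361 0.4   ] tape [ 0.6634 -0.3246  0.025 ] turq [0.5774 0.0973 0.11  ]
```

```bash
cat >> h.py <<'E'
from scipy.spatial.transform import Rotation as Ro
import json
Q=np.array([.5057,-.1163,np.radians(-72.4)])
def W(x,y,z): s,c=np.sin(Q[2]),np.cos(Q[2]); return np.array([Q[0]+c*x-s*y,Q[1]+s*x+c*y,z])
def plan(goals,step=3.9,ang=7.0):
    "goals: list of (pos,rpy). prints tool-axis rows from the measured pose"
    s=env.sense(); p=np.array(s['tcp_pos']);R=Ro.from_euler('xyz',s['tcp_rot'],degrees=True)
    print('t',round(s['t'],2),p.round(4),np.round(s['tcp_rot'],1),'F',np.round(s['ft_force'],1),'w',round(s['gripper_width'],4))
    for g,e in goals:
        G=Ro.from_euler('xyz',e,degrees=True); rv=(R.inv()*G).as_rotvec(degrees=True); d=np.array(g)-p
        n=int(max(1,np.ceil(max(np.linalg.norm(d)*100/step,np.linalg.norm(rv)/ang)))); rows=[]
        for i in range(n):
            sh=R.inv().apply(d/n)*100; rows.append([*sh.round(2),*(rv/n).round(1)]); R=R*Ro.from_rotvec(rv/n,degrees=True)
        p=np.array(g);R=G
        print(n,'->',np.round(g,4)); print('\n'.join(str([float(v) for v in r]) for r in rows))
E
python3 - <<'E'
from h import *
b=load('top');print([at(b,*p,.022) for p in((352,192),(403,187),(411,240),(359,245))],at(b,381.3,216,.022))
print(W(-.086,.003,.03))
g=W(-.086,.003,.16)
plan([(g,[180,0,107.6])])
E
```

```text
[array([ 0.5803, -0.331 ,  0.022 ]), array([ 0.594 , -0.4897,  0.022 ]), array([ 0.4319, -0.5052,  0.022 ]), array([ 0.42  , -0.3459,  0.022 ])] [ 0.5059 -0.4175  0.022 ]
[ 0.48255576 -0.03341849  0.03      ]
t 0.1 [ 0.2435 -0.4929  0.2308] [-179.9   -0.    26.3] F [ 0.2 -0.4  0.4] w 0.0855
14 -> [ 0.4826 -0.0334  0.16  ]
[2.98, -2.19, 0.51, -0.0, -0.0, -5.8]
[3.19, -1.87, 0.51, -0.0, -0.0, -5.8]
[3.36, -1.54, 0.51, -0.0, -0.0, -5.8]
[3.5, -1.19, 0.51, -0.0, -0.0, -5.8]
[3.61, -0.83, 0.51, -0.0, -0.0, -5.8]
[3.67, -0.46, 0.51, -0.0, -0.0, -5.8]
[3.7, -0.09, 0.51, -0.0, -0.0, -5.8]
[3.69, 0.29, 0.51, -0.0, -0.0, -5.8]
[3.64, 0.66, 0.51, -0.0, -0.0, -5.8]
[3.56, 1.02, 0.51, -0.0, -0.0, -5.8]
[3.43, 1.38, 0.51, -0.0, -0.0, -5.8]
[3.28, 1.72, 0.51, -0.0, -0.0, -5.8]
[3.09, 2.04, 0.51, -0.0, -0.0, -5.8]
[2.86, 2.34, 0.51, -0.0, -0.0, -5.8]
```

Call:
carry_out(
  commands=[
    {"x": 3.0,"y": -2.2,"az": -5.8},
    {"x": 3.2,"y": -1.9,"az": -5.8},
    {"x": 3.4,"y": -1.5,"az": -5.8},
    {"x": 3.5,"y": -1.2,"az": -5.8},
    {"x": 3.6,"y": -0.8,"az": -5.8},
    {"x": 3.7,"y": -0.5,"az": -5.8},
    {"x": 3.7,"y": -0.1,"az": -5.8},
    {"x": 3.7,"y": 0.3,"az": -5.8},
  ],
  claw=8.54,
  force=40,
)

```text
validation failed for argument at $.co...
```

```bash
python3 - <<'E'
from h import *
plan([(W(-.086,.003,.12),[180,0,107.6])])
E
```

```text
t 0.1 [ 0.2435 -0.4929  0.2308] [-179.9   -0.    26.3] F [ 0.2 -0.4  0.4] w 0.0855
14 -> [ 0.4826 -0.0334  0.12  ]
[2.98, -2.19, 0.79, -0.0, -0.0, -5.8]
[3.19, -1.87, 0.79, -0.0, -0.0, -5.8]
[3.36, -1.54, 0.79, -0.0, -0.0, -5.8]
[3.5, -1.19, 0.79, -0.0, -0.0, -5.8]
[3.6, -0.83, 0.79, -0.0, -0.0, -5.8]
[3.67, -0.46, 0.79, -0.0, -0.0, -5.8]
[3.7, -0.09, 0.79, -0.0, -0.0, -5.8]
[3.69, 0.29, 0.79, -0.0, -0.0, -5.8]
[3.64, 0.66, 0.79, -0.0, -0.0, -5.8]
[3.56, 1.02, 0.79, -0.0, -0.0, -5.8]
[3.43, 1.38, 0.79, -0.0, -0.0, -5.8]
[3.28, 1.72, 0.79, -0.0, -0.0, -5.8]
[3.09, 2.04, 0.79, -0.0, -0.0, -5.8]
[2.86, 2.34, 0.79, -0.0, -0.0, -5.8]
```

Call:
carry_out(
  commands=[
    {"x": 3.0,"y": -2.2,"z": 0,"ax": 0,"ay": 0,"az": -5.8},
    {"x": 3.2,"y": -1.9,"z": 0,"ax": 0,"ay": 0,"az": -5.8},
    {"x": 3.4,"y": -1.5,"z": 0,"ax": 0,"ay": 0,"az": -5.8},
    {"x": 3.5,"y": -1.2,"z": 0,"ax": 0,"ay": 0,"az": -5.8},
    {"x": 3.6,"y": -0.8,"z": 0,"ax": 0,"ay": 0,"az": -5.8},
    {"x": 3.7,"y": -0.5,"z": 0,"ax": 0,"ay": 0,"az": -5.8},
    {"x": 3.7,"y": -0.1,"z": 0,"ax": 0,"ay": 0,"az": -5.8},
    {"x": 3.7,"y": 0.3,"z": 0,"ax": 0,"ay": 0,"az": -5.8},
  ],
  claw=8.54,
  force=40,
)

```text
t: 0.77
tcp_pos: [0.3788, -0.2212, 0.2278]
tcp_rot: [-179.7, -0.2, 74.1]
ft_force: [-0.2, -1.2, -0.2]
gripper_width: 0.0854
```

```bash
python3 - <<'E'
from h import *
plan([(W(-.086,.003,.12),[180,0,107.6])])
E
```

```text
t 0.77 [ 0.3788 -0.2212  0.2278] [-179.7   -0.2   74.1] F [-0.2 -1.2 -0.2] w 0.0854
7 -> [ 0.4826 -0.0334  0.12  ]
[2.98, 0.7, 1.55, -0.0, -0.0, -4.8]
[2.91, 0.94, 1.55, -0.0, -0.0, -4.8]
[2.83, 1.18, 1.54, -0.0, -0.0, -4.8]
[2.72, 1.41, 1.54, -0.0, -0.0, -4.8]
[2.59, 1.63, 1.54, -0.0, -0.0, -4.8]
[2.45, 1.84, 1.54, -0.0, -0.0, -4.8]
[2.29, 2.04, 1.54, -0.0, -0.0, -4.8]
```

Call:
carry_out(
  commands=[
    {"x": 3.0,"y": 0.7,"z": 1.5,"ax": 0,"ay": 0,"az": -4.8},
    {"x": 2.9,"y": 0.9,"z": 1.5,"ax": 0,"ay": 0,"az": -4.8},
    {"x": 2.8,"y": 1.2,"z": 1.5,"ax": 0,"ay": 0,"az": -4.8},
    {"x": 2.7,"y": 1.4,"z": 1.5,"ax": 0,"ay": 0,"az": -4.8},
    {"x": 2.6,"y": 1.6,"z": 1.5,"ax": 0,"ay": 0,"az": -4.8},
    {"x": 2.5,"y": 1.8,"z": 1.5,"ax": 0,"ay": 0,"az": -4.8},
    {"x": 2.3,"y": 2.0,"z": 1.5,"ax": 0,"ay": 0,"az": -4.8},
    {"x": 0,"y": 0,"z": 0,"ax": 0,"ay": 0,"az": 0},
  ],
)

```text
t: 1.43
tcp_pos: [0.4822, -0.0162, 0.1189]
tcp_rot: [-180.0, -0.2, 110.1]
ft_force: [-0.3, 0.2, 0.0]
gripper_width: 0.0852
```

```bash
python3 - <<'E'
from h import *
plan([(W(-.086,.003,.085),[180,0,107.6]),(W(-.086,.003,.034),[180,0,107.6])])
E
```

```text
t 1.43 [ 0.4822 -0.0162  0.1189] [-180.    -0.2  110.1] F [-0.3  0.2  0. ] w 0.0852
1 -> [ 0.4826 -0.0334  0.085 ]
[-1.65, -0.56, 3.39, -0.1, -0.2, 2.5]
2 -> [ 0.4826 -0.0334  0.034 ]
[0.0, -0.0, 2.55, 0.0, 0.0, 0.0]
[0.0, -0.0, 2.55, 0.0, 0.0, 0.0]
```

Call:
carry_out(
  commands=[
    {"x": -1.65,"y": -0.55,"z": 1.5,"ax": 0,"ay": 0,"az": 2.5},
    {"x": 0,"y": 0,"z": 0,"ax": 0,"ay": 0,"az": 0},
    {"x": 0,"y": 0,"z": 0,"ax": 0,"ay": 0,"az": 0},
  ],
)

```text
t: 1.68
tcp_pos: [0.4825, -0.0318, 0.1024]
tcp_rot: [-179.8, -0.3, 107.7]
ft_force: [0.1, -0.9, 1.1]
gripper_width: 0.0856
```

```bash
python3 - <<'E'
from h import *
plan([(W(-.086,.003,.034),[180,0,107.6])],2.0)
a=shot('scene','s2.png')
print(px(a,[W(-.086,-.018,.062),W(-.086,.037,.062)]))
cv2.imwrite('pics/c3.png',cv2.resize(a['pixels'][160:280,240:380],(700,600),interpolation=cv2.INTER_CUBIC))
E
```

```text
t 1.68 [ 0.4825 -0.0318  0.1024] [-179.8   -0.3  107.7] F [ 0.1 -0.9  1.1] w 0.0856
4 -> [ 0.4826 -0.0334  0.034 ]
[-0.05, -0.01, 1.71, -0.0, -0.1, 0.0]
[-0.05, -0.01, 1.71, -0.0, -0.1, 0.0]
[-0.04, -0.01, 1.71, -0.0, -0.1, 0.0]
[-0.04, -0.01, 1.71, -0.0, -0.1, 0.0]
[[305.5 233.6]
 [283.5 232.1]]
```

View pics/c3.png

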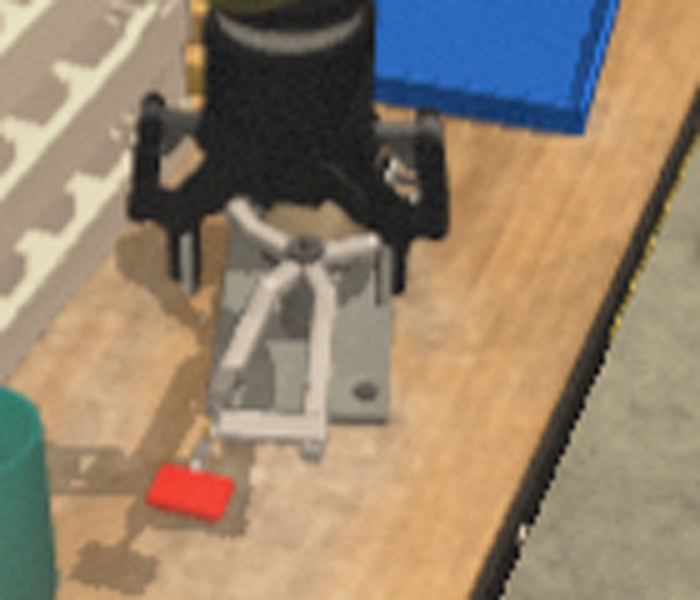

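The fingers straddle the handles with room on both sides, so I'm descending.

Call:
carry_out(
  commands=[
    {"x": 0,"y": 0,"z": 1.7,"ax": 0,"ay": 0,"az": 0},
    {"x": 0,"y": 0,"z": 1.7,"ax": 0,"ay": 0,"az": 0},
    {"x": 0,"y": 0,"z": 1.7,"ax": 0,"ay": 0,"az": 0},
    {"x": -0.1,"y": 0,"z": 1.5,"ax": 0,"ay": 0,"az": 0},
    {"x": 0,"y": 0,"z": 0,"ax": 0,"ay": 0,"az": 0},
  ],
)

```text
t: 2.15
tcp_pos: [0.4841, -0.0335, 0.0387]
tcp_rot: [179.8, -0.1, 107.7]
ft_force: [-0.8, -0.0, -1.1]
gripper_width: 0.0853
```

Call:
carry_out(
  commands=[
    {"x": 0,"y": 0,"z": 0,"ax": 0,"ay": 0,"az": 0},
    {"x": 0,"y": 0,"z": 0,"ax": 0,"ay": 0,"az": 0},
    {"x": 0,"y": 0,"z": 0,"ax": 0,"ay": 0,"az": 0},
    {"x": 0,"y": 0,"z": 0,"ax": 0,"ay": 0,"az": 0},
    {"x": 0,"y": 0,"z": 0,"ax": 0,"ay": 0,"az": 0},
    {"x": 0,"y": 0,"z": 0,"ax": 0,"ay": 0,"az": 0},
  ],
  claw=5.6,
)

```text
t: 2.65
tcp_pos: [0.4869, -0.0337, 0.0441]
tcp_rot: [179.4, 0.1, 107.6]
ft_force: [2.9, -0.3, -2.0]
gripper_width: 0.0557
```

Call:
carry_out(
  commands=[
    {"x": 0,"y": -0.2,"z": 0.9,"ax": 0,"ay": 0,"az": 0},
    {"x": 0,"y": -0.1,"z": 0.2,"ax": 0,"ay": 0,"az": 0},
    {"x": 0,"y": -0.1,"z": 0,"ax": 0,"ay": 0,"az": 0},
  ],
  claw=5.2,
)

```text
t: 2.9
tcp_pos: [0.4847, -0.0349, 0.0336]
tcp_rot: [179.1, 0.2, 107.6]
ft_force: [6.7, 4.5, 4.0]
gripper_width: 0.0525
```

Call:
carry_out(
  commands=[
    {"x": 0,"y": -0.1,"z": 0,"ax": 0,"ay": 0,"az": 0},
    {"x": 0,"y": -0.1,"z": 0,"ax": 0,"ay": 0,"az": 0},
    {"x": 0,"y": -0.1,"z": 0,"ax": 0,"ay": 0,"az": 0},
    {"x": 0,"y": -0.1,"z": 0,"ax": 0,"ay": 0,"az": 0},
    {"x": 0,"y": 0,"z": 0,"ax": 0,"ay": 0,"az": 0},
  ],
  claw=4.4,
)

```text
t: 3.32
tcp_pos: [0.4833, -0.0349, 0.0344]
tcp_rot: [178.7, 0.2, 107.6]
ft_force: [6.1, 1.3, 1.0]
gripper_width: 0.0436
```

Call:
carry_out(
  commands=[
    {"x": 0,"y": -0.15,"z": 0,"ax": 0,"ay": 0,"az": 0},
    {"x": 0,"y": -0.1,"z": 0,"ax": 0,"ay": 0,"az": 0},
    {"x": 0,"y": -0.1,"z": 0,"ax": 0,"ay": 0,"az": 0},
    {"x": 0,"y": 0,"z": 0,"ax": 0,"ay": 0,"az": 0},
    {"x": 0,"y": 0,"z": 0,"ax": 0,"ay": 0,"az": 0},
  ],
  claw=3.55,
)

```text
t: 3.73
tcp_pos: [0.4806, -0.0354, 0.035]
tcp_rot: [178.5, 0.3, 107.8]
ft_force: [0.5, -0.3, 6.5]
gripper_width: 0.0354
```

Call:
carry_out(
  commands=[
    {"x": 0,"y": 0,"z": 0,"ax": 0,"ay": 0,"az": 0},
    {"x": 0,"y": 0,"z": 0,"ax": 0,"ay": 0,"az": 0},
    {"x": 0,"y": 0,"z": 0,"ax": 0,"ay": 0,"az": 0},
    {"x": 0,"y": 0,"z": 0,"ax": 0,"ay": 0,"az": 0},
    {"x": 0,"y": 0.1,"z": 0,"ax": 0,"ay": 0,"az": 0},
    {"x": 0,"y": 0.1,"z": 0,"ax": 0,"ay": 0,"az": 0},
  ],
  claw=7.5,
)

```text
t: 4.23
tcp_pos: [0.4801, -0.035, 0.0331]
tcp_rot: [178.9, 0.1, 107.7]
ft_force: [-0.4, 0.1, 0.1]
gripper_width: 0.0753
```

Call:
carry_out(
  commands=[
    {"x": 0,"y": 0,"z": -2,"ax": 0,"ay": 0,"az": 0},
    {"x": 0,"y": 0,"z": -3,"ax": 0,"ay": 0,"az": 0},
    {"x": 0,"y": 0,"z": -3,"ax": 0,"ay": 0,"az": 0},
    {"x": 0,"y": 0,"z": -2,"ax": 0,"ay": 0,"az": 0},
    {"x": 0,"y": 0,"z": 0,"ax": 0,"ay": 0,"az": 0},
  ],
)

```text
t: 4.65
tcp_pos: [0.4769, -0.0352, 0.1355]
tcp_rot: [179.2, -0.0, 107.7]
ft_force: [0.5, -1.0, 0.4]
gripper_width: 0.0748
```

```bash
python3 - <<'E'
from h import *
plan([])
a=shot('scene','s3.png')
cv2.imwrite('pics/c4.png',cv2.resize(a['pixels'][160:280,240:380],(700,600),interpolation=cv2.INTER_CUBIC))
E
```

```text
t 4.65 [ 0.4769 -0.0352  0.1355] [179.2  -0.  107.7] F [ 0.5 -1.   0.4] w 0.0748
```

View pics/c4.png

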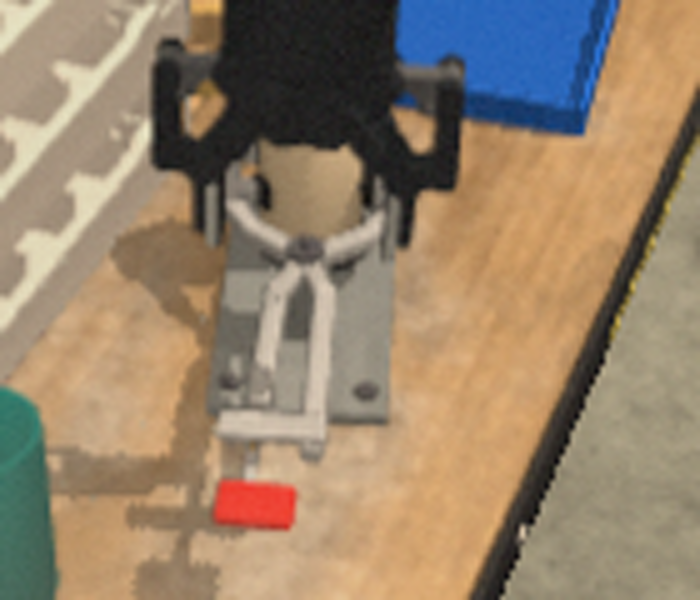

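The handles are near parallel and stay shut with the fingers off them, so the clamp is locked. The key is now at crop (255,504). I'll plan the press with closed fingers.

```bash
python3 - <<'E'
from h import *
a=load('scene');k=at(a,240+255/5,160+502/5,.057);print(k)
d=k[:2]-Q[:2];s,c=np.sin(Q[2]),np.cos(Q[2]);print('clamp frame',c*d[0]+s*d[1],-s*d[0]+c*d[1])
g=W(-.172,.0,0)
for th in (.13,.19,.2):
    x,y=-.1657,.0411+.007;print(th,x*np.cos(th)-y*np.sin(th),y*np.cos(th)+x*np.sin(th))
plan([(W(-.172,.014,.10),[180,0,107.6])])
E
```

```text
[0.4621 0.0516 0.057 ]
clamp frame -0.1732240403591552 0.009208791541227085
0.13 -0.1705372080485477 0.026213749655597866
0.19 -0.17180221460730136 0.01594048481153456
0.2 -0.17195302675953617 0.01422169428142208
t 4.7 [ 0.4764 -0.0351  0.1339] [179.3  -0.  107.7] F [-0.1 -0.4 -0.3] w 0.0753
3 -> [0.467  0.0519 0.1   ]
[2.86, 0.57, 1.14, 0.2, -0.0, 0.0]
[2.86, 0.57, 1.14, 0.2, -0.0, 0.0]
[2.86, 0.58, 1.13, 0.2, -0.0, 0.0]
```

Call:
carry_out(
  commands=[
    {"x": 2.8,"y": 0.6,"z": 0.8,"ax": 0.2,"ay": 0,"az": 0},
    {"x": 2.6,"y": 0.6,"z": 0.8,"ax": 0.2,"ay": 0,"az": 0},
    {"x": 2.0,"y": 0.6,"z": 0.8,"ax": 0.2,"ay": 0,"az": 0},
    {"x": 0.5,"y": 0,"z": 0.5,"ax": 0,"ay": 0,"az": 0},
    {"x": 0,"y": 0,"z": 0,"ax": 0,"ay": 0,"az": 0},
    {"x": 0,"y": 0,"z": 0,"ax": 0,"ay": 0,"az": 0},
    {"x": 0,"y": 0,"z": 0,"ax": 0,"ay": 0,"az": 0},
    {"x": 0,"y": 0,"z": 0,"ax": 0,"ay": 0,"az": 0},
  ],
  claw=0,
)

```text
t: 5.37
tcp_pos: [0.4677, 0.0462, 0.0995]
tcp_rot: [-179.8, -0.1, 107.6]
ft_force: [0.8, 0.3, 0.8]
gripper_width: 0.0001
```

```bash
python3 - <<'E'
from h import *
plan([(W(-.172,.015,.065),[180,0,107.6])],2.0)
E
```

```text
t 5.37 [0.4677 0.0462 0.0995] [-1.798e+02 -1.000e-01  1.076e+02] F [0.8 0.3 0.8] w 0.0001
2 -> [0.468  0.0522 0.065 ]
[0.28, 0.11, 1.72, -0.1, -0.0, -0.0]
[0.28, 0.11, 1.72, -0.1, -0.0, -0.0]
```

Call:
carry_out(
  commands=[
    {"x": 0.3,"y": 0.1,"z": 1.7,"ax": 0,"ay": 0,"az": 0},
    {"x": 0.3,"y": 0.1,"z": 1.4,"ax": 0,"ay": 0,"az": 0},
    {"x": 0,"y": 0,"z": 0,"ax": 0,"ay": 0,"az": 0},
    {"x": 0,"y": 0,"z": 0.5,"ax": 0,"ay": 0,"az": 0},
    {"x": 0,"y": 0,"z": 0.5,"ax": 0,"ay": 0,"az": 0},
    {"x": 0,"y": 0,"z": 0.4,"ax": 0,"ay": 0,"az": 0},
  ],
)

```text
t: 5.87
tcp_pos: [0.4701, 0.0488, 0.056]
tcp_rot: [179.9, 0.0, 107.3]
ft_force: [-0.9, 1.4, 4.8]
gripper_width: 0.0001
```

Call:
carry_out(
  commands=[
    {"x": 0.2,"y": 0,"z": 0.4,"ax": 0,"ay": 0,"az": 0},
    {"x": 0,"y": 0,"z": 0.4,"ax": 0,"ay": 0,"az": 0},
    {"x": 0,"y": 0,"z": 0.4,"ax": 0,"ay": 0,"az": 0},
    {"x": 0,"y": 0,"z": 0.3,"ax": 0,"ay": 0,"az": 0},
  ],
)

```text
t: 6.2
tcp_pos: [0.472, 0.0507, 0.0419]
tcp_rot: [179.5, 0.1, 107.3]
ft_force: [0.7, 1.4, 8.0]
gripper_width: -0.0
```

Call:
carry_out(
  commands=[
    {"x": 0,"y": 0,"z": 0,"ax": 0,"ay": 0,"az": 0},
    {"x": 0,"y": 0,"z": 0,"ax": 0,"ay": 0,"az": 0},
  ],
)

```text
t: 6.37
tcp_pos: [0.4733, 0.051, 0.0424]
tcp_rot: [179.3, 0.1, 107.3]
ft_force: [1.4, 1.4, 7.2]
gripper_width: 0.0001
```

```bash
python3 - <<'E'
from h import *
plan([])
a=shot('scene','s4.png')
cv2.imwrite('pics/c5.png',cv2.resize(a['pixels'][160:280,240:380],(700,600),interpolation=cv2.INTER_CUBIC))
E
```

```text
t 6.37 [0.4733 0.051  0.0424] [1.793e+02 1.000e-01 1.073e+02] F [1.4 1.4 7.2] w 0.0001
```

View pics/c5.png

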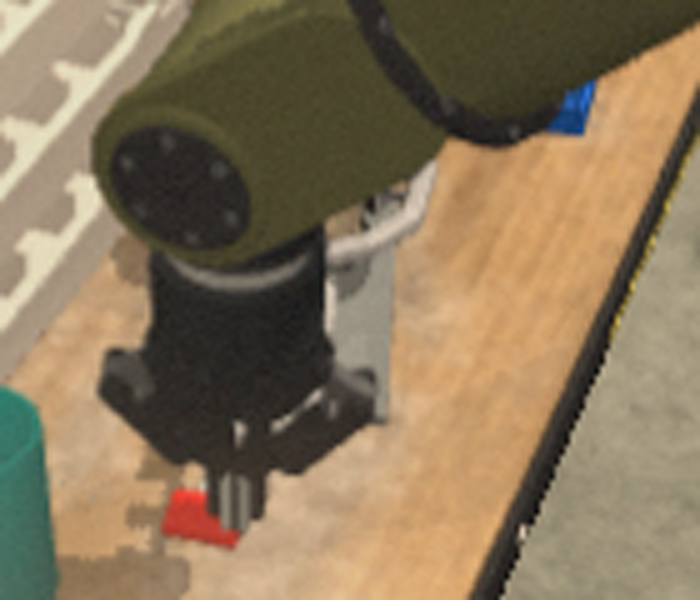

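The key has slid out from under the finger toward its open position. I'm lifting to check.

Call:
carry_out(
  commands=[
    {"x": 0,"y": -0.3,"z": -1,"ax": 0,"ay": 0,"az": 0},
    {"x": 0,"y": -0.3,"z": -3,"ax": 0,"ay": 0,"az": 0},
    {"x": 0,"y": 0,"z": -4,"ax": 0,"ay": 0,"az": 0},
    {"x": 0,"y": 0,"z": -4,"ax": 0,"ay": 0,"az": 0},
    {"x": 0,"y": 0,"z": -4,"ax": 0,"ay": 0,"az": 0},
    {"x": 0,"y": 0,"z": -2,"ax": 0,"ay": 0,"az": 0},
    {"x": 0,"y": 0,"z": 0,"ax": 0,"ay": 0,"az": 0},
  ],
  claw=8.54,
)

```text
t: 7.0
tcp_pos: [0.4617, 0.0487, 0.2313]
tcp_rot: [179.6, 0.1, 107.3]
ft_force: [-0.1, 0.6, -0.6]
gripper_width: 0.0835
```

```bash
python3 - <<'E'
from h import *
plan([])
a=shot('scene','s5.png');b=shot('top','t5.png')
x=cv2.resize(a['pixels'][160:280,240:380],(560,480),interpolation=cv2.INTER_CUBIC)
cv2.imwrite('pics/c6.png',x)
for c,n in((a,'scene'),(b,'top')):
    h=cv2.cvtColor(c['pixels'],cv2.COLOR_BGR2HSV)
    m=(((h[...,0]<6)|(h[...,0]>174))&(h[...,1]>170)&(h[...,2]>90)).astype(np.uint8)
    k,l,st,ce=cv2.connectedComponentsWithStats(m)
    for i in range(1,k):
        if st[i,4]>20: 
            w=at(c,*ce[i],.057);d=w[:2]-Q[:2];s,cc=np.sin(Q[2]),np.cos(Q[2]);print(n,st[i],w,'clamp',cc*d[0]+s*d[1],-s*d[0]+cc*d[1])
E
```

```text
t 7.0 [0.4617 0.0487 0.2313] [1.796e+02 1.000e-01 1.073e+02] F [-0.1  0.6 -0.6] w 0.0835
scene [270 253  17  11 125] [0.4939 0.0576 0.057 ] clamp -0.16932782184004874 0.041334474121545464
```

View pics/c6.png

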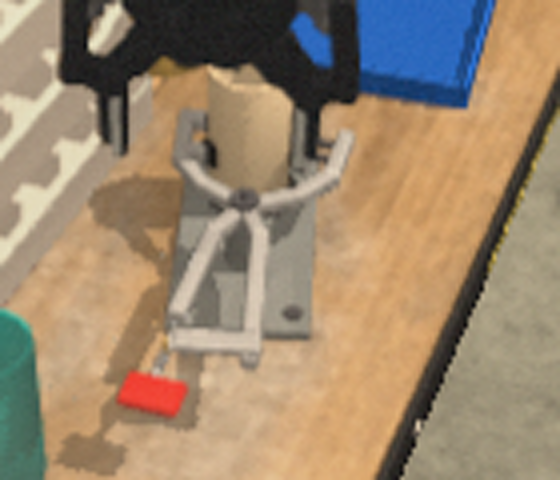

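The clamp is fully open again: the key is back at clamp y 41 mm and the tube is still standing. Next I go over the tube.

```bash
python3 - <<'E'
from h import *
plan([(W(.075,0,.19),[180,0,107.6])],3.6)
E
```

```text
t 7.1 [0.4609 0.0486 0.2276] [179.8   0.  107.3] F [-0.4 -0.6 -0.4] w 0.0856
7 -> [ 0.5284 -0.1878  0.19  ]
[-3.51, -0.09, 0.54, 0.0, 0.0, -0.0]
[-3.51, -0.09, 0.54, 0.0, 0.0, -0.0]
[-3.51, -0.09, 0.54, 0.0, 0.0, -0.0]
[-3.51, -0.09, 0.54, 0.0, 0.0, -0.0]
[-3.51, -0.1, 0.54, 0.0, 0.0, -0.0]
[-3.51, -0.1, 0.54, 0.0, 0.0, -0.0]
[-3.51, -0.1, 0.54, 0.0, 0.0, -0.0]
```

Call:
carry_out(
  commands=[
    {"x": -3.5,"y": -0.1,"z": 0.3,"ax": 0,"ay": 0,"az": 0},
    {"x": -3.5,"y": -0.1,"z": 0.3,"ax": 0,"ay": 0,"az": 0},
    {"x": -3.5,"y": -0.1,"z": 0.3,"ax": 0,"ay": 0,"az": 0},
    {"x": -3.5,"y": -0.1,"z": 0.4,"ax": 0,"ay": 0,"az": 0},
    {"x": -3.5,"y": -0.1,"z": 0.4,"ax": 0,"ay": 0,"az": 0},
    {"x": -3.5,"y": -0.1,"z": 0.4,"ax": 0,"ay": 0,"az": 0},
    {"x": -2,"y": -0.1,"z": 0.5,"ax": 0,"ay": 0,"az": 0},
    {"x": 0,"y": 0,"z": 0,"ax": 0,"ay": 0,"az": 0},
  ],
  claw=8.54,
  force=30,
)

```text
t: 7.77
tcp_pos: [0.5191, -0.1805, 0.1858]
tcp_rot: [-179.2, -0.7, 107.6]
ft_force: [-0.0, -0.7, -0.6]
gripper_width: 0.0854
```

```bash
python3 - <<'E'
from h import *
plan([(W(.075,0,.14),[180,0,107.6])],3.6)
c=shot('scene','s6.png');b=shot('top','t6.png')
cv2.imwrite('pics/c7.png',cv2.resize(c['pixels'][130:250,240:400],(800,600),interpolation=cv2.INTER_CUBIC))
E
```

```text
t 7.77 [ 0.5191 -0.1805  0.1858] [-179.2   -0.7  107.6] F [-0.  -0.7 -0.6] w 0.0854
2 -> [ 0.5284 -0.1878  0.14  ]
[-0.52, 0.37, 2.28, -0.4, -0.4, 0.0]
[-0.5, 0.35, 2.29, -0.4, -0.4, 0.0]
```

View pics/c7.png

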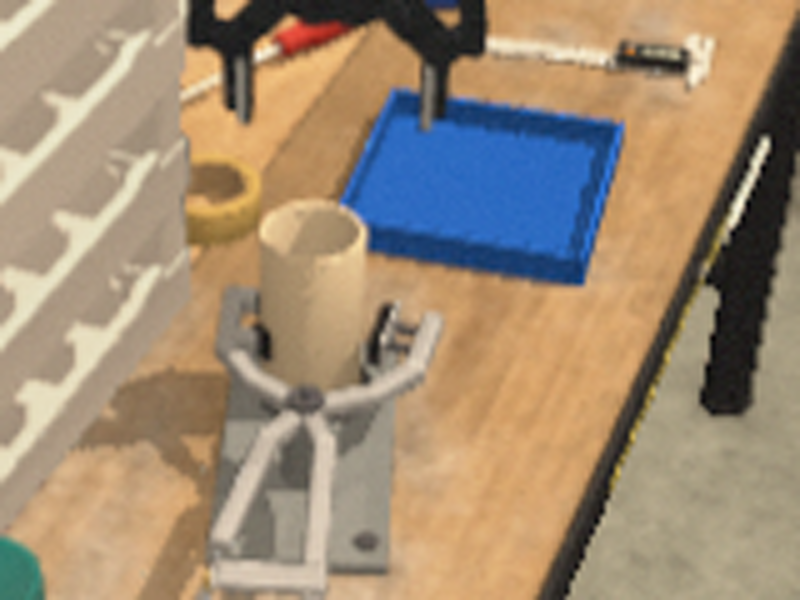

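The tube stands upright with its rim centre at crop (313,228), within 2 mm of where it was. I'm lowering over it.

Call:
carry_out(
  commands=[
    {"x": -0.5,"y": 0.4,"z": 1.5,"ax": -0.4,"ay": -0.4,"az": 0},
    {"x": -0.5,"y": 0.5,"z": 1.5,"ax": -0.4,"ay": -0.4,"az": 0},
    {"x": 0,"y": 0,"z": 1,"ax": 0,"ay": 0,"az": 0},
    {"x": 0,"y": 0,"z": 0,"ax": 0,"ay": 0,"az": 0},
  ],
)

```text
t: 8.2
tcp_pos: [0.5293, -0.1803, 0.1441]
tcp_rot: [-179.9, -0.0, 107.9]
ft_force: [0.9, 0.2, -0.5]
gripper_width: 0.0852
```

```bash
python3 - <<'E'
from h import *
print(at(load('scene'),302.6,175.6,.12))
plan([(W(.075,0.001,.075),[180,0,107.6])],1.8)
E
```

```text
[ 0.5318 -0.1889  0.12  ]
t 8.2 [ 0.5293 -0.1803  0.1441] [-179.9   -0.   107.9] F [ 0.9  0.2 -0.5] w 0.0852
4 -> [ 0.5293 -0.1875  0.075 ]
[-0.17, -0.05, 1.73, -0.0, -0.0, 0.1]
[-0.17, -0.05, 1.73, -0.0, -0.0, 0.1]
[-0.17, -0.05, 1.73, -0.0, -0.0, 0.1]
[-0.17, -0.05, 1.73, -0.0, -0.0, 0.1]
```

Call:
carry_out(
  commands=[
    {"x": -0.5,"y": 0,"z": 0.5,"ax": 0,"ay": 0,"az": 0},
    {"x": -0.3,"y": 0,"z": 1.6,"ax": 0,"ay": 0,"az": 0},
    {"x": 0,"y": 0,"z": 1.7,"ax": 0,"ay": 0,"az": 0},
    {"x": 0,"y": 0,"z": 1.7,"ax": 0,"ay": 0,"az": 0},
    {"x": 0,"y": 0,"z": 1.2,"ax": 0,"ay": 0,"az": 0},
    {"x": 0,"y": 0,"z": 0,"ax": 0,"ay": 0,"az": 0},
  ],
)

```text
t: 8.7
tcp_pos: [0.5323, -0.1859, 0.0771]
tcp_rot: [180.0, 0.1, 108.2]
ft_force: [0.6, 0.5, -0.1]
gripper_width: 0.0859
```

Call:
carry_out(
  commands=[
    {"x": 0,"y": 0,"z": 0,"ax": 0,"ay": 0,"az": 0},
    {"x": 0,"y": 0,"z": 0,"ax": 0,"ay": 0,"az": 0},
    {"x": 0,"y": 0,"z": 0,"ax": 0,"ay": 0,"az": 0},
    {"x": 0,"y": 0,"z": 0,"ax": 0,"ay": 0,"az": 0},
    {"x": 0,"y": 0,"z": 0,"ax": 0,"ay": 0,"az": 0},
    {"x": 0,"y": 0,"z": 0,"ax": 0,"ay": 0,"az": 0},
  ],
  claw=5.0,
)

```text
t: 9.2
tcp_pos: [0.5329, -0.1858, 0.0802]
tcp_rot: [179.9, 0.1, 108.2]
ft_force: [-0.1, 0.5, -3.1]
gripper_width: 0.0576
```

Call:
carry_out(
  commands=[
    {"x": 0,"y": 0,"z": -0.8,"ax": 0,"ay": 0,"az": 0},
    {"x": 0,"y": 0,"z": -1.5,"ax": 0,"ay": 0,"az": 0},
    {"x": 0,"y": 0,"z": -2,"ax": 0,"ay": 0,"az": 0},
    {"x": 0,"y": 0,"z": -2,"ax": 0,"ay": 0,"az": 0},
    {"x": 0,"y": 0,"z": -2,"ax": 0,"ay": 0,"az": 0},
    {"x": 0,"y": 0,"z": -1.5,"ax": 0,"ay": 0,"az": 0},
    {"x": 0,"y": 0,"z": 0,"ax": 0,"ay": 0,"az": 0},
  ],
)

```text
t: 9.78
tcp_pos: [0.5328, -0.1857, 0.1863]
tcp_rot: [179.8, 0.2, 108.2]
ft_force: [0.6, -0.2, -1.3]
gripper_width: 0.057
```

```bash
python3 - <<'E'
from h import *
plan([([.506,-.418,.17],[180,0,108.2])],3)
E
```

```text
t 9.78 [ 0.5328 -0.1857  0.1863] [179.8   0.2 108.2] F [ 0.6 -0.2 -1.3] w 0.057
8 -> [ 0.506 -0.418  0.17 ]
[-2.65, -1.23, 0.21, 0.0, 0.0, -0.0]
[-2.65, -1.23, 0.21, 0.0, 0.0, -0.0]
[-2.65, -1.23, 0.21, 0.0, 0.0, -0.0]
[-2.65, -1.23, 0.21, 0.0, 0.0, -0.0]
[-2.65, -1.23, 0.21, 0.0, 0.0, -0.0]
[-2.65, -1.23, 0.21, 0.0, 0.0, -0.0]
[-2.65, -1.23, 0.21, 0.0, 0.0, -0.0]
[-2.65, -1.23, 0.2, 0.0, 0.0, -0.0]
```

Call:
carry_out(
  commands=[
    {"x": -1.5,"y": -0.7,"z": 0,"ax": 0,"ay": 0,"az": 0},
    {"x": -2.6,"y": -1.2,"z": 0,"ax": 0,"ay": 0,"az": 0},
    {"x": -2.6,"y": -1.2,"z": 0,"ax": 0,"ay": 0,"az": 0},
    {"x": -2.6,"y": -1.2,"z": 0,"ax": 0,"ay": 0,"az": 0},
    {"x": -2.6,"y": -1.2,"z": 0,"ax": 0,"ay": 0,"az": 0},
    {"x": -2.6,"y": -1.2,"z": 0,"ax": 0,"ay": 0,"az": 0},
    {"x": -2.6,"y": -1.2,"z": 0,"ax": 0,"ay": 0,"az": 0},
    {"x": -1.5,"y": -0.7,"z": 0,"ax": 0,"ay": 0,"az": 0},
  ],
)

```text
t: 10.45
tcp_pos: [0.509, -0.3942, 0.1856]
tcp_rot: [179.6, 0.3, 108.6]
ft_force: [0.7, 0.8, -2.3]
gripper_width: 0.0573
```

Call:
carry_out(
  commands=[
    {"x": 0,"y": 0,"z": 0,"ax": 0,"ay": 0,"az": 0},
    {"x": 0,"y": 0,"z": 0,"ax": 0,"ay": 0,"az": 0},
  ],
)

```text
t: 10.62
tcp_pos: [0.5074, -0.3974, 0.1836]
tcp_rot: [179.7, 0.2, 108.3]
ft_force: [1.1, 0.4, -1.9]
gripper_width: 0.0569
```

```bash
python3 - <<'E'
from h import *
plan([([.506,-.418,.10],[180,0,108.2])],2)
E
```

```text
t 10.62 [ 0.5074 -0.3974  0.1836] [179.7   0.2 108.3] F [ 1.1  0.4 -1.9] w 0.0569
5 -> [ 0.506 -0.418  0.1  ]
[-0.38, -0.16, 1.67, 0.1, 0.0, 0.0]
[-0.38, -0.16, 1.67, 0.1, 0.0, 0.0]
[-0.38, -0.16, 1.67, 0.1, 0.0, 0.0]
[-0.38, -0.16, 1.67, 0.1, 0.0, 0.0]
[-0.38, -0.16, 1.67, 0.1, 0.0, 0.0]
```

Call:
carry_out(
  commands=[
    {"x": -0.5,"y": -0.2,"z": 1.5,"ax": 0.1,"ay": 0,"az": 0},
    {"x": -0.5,"y": -0.2,"z": 1.7,"ax": 0.1,"ay": 0,"az": 0},
    {"x": -0.5,"y": -0.2,"z": 1.7,"ax": 0.1,"ay": 0,"az": 0},
    {"x": -0.4,"y": -0.2,"z": 1.7,"ax": 0,"ay": 0,"az": 0},
    {"x": 0,"y": 0,"z": 1.5,"ax": 0,"ay": 0,"az": 0},
    {"x": 0,"y": 0,"z": 0.8,"ax": 0,"ay": 0,"az": 0},
    {"x": 0,"y": 0,"z": 0,"ax": 0,"ay": 0,"az": 0},
    {"x": 0,"y": 0,"z": 0,"ax": 0,"ay": 0,"az": 0},
  ],
)

```text
t: 11.28
tcp_pos: [0.5069, -0.4129, 0.0836]
tcp_rot: [-179.9, -0.0, 108.7]
ft_force: [-0.1, -0.6, -1.4]
gripper_width: 0.0574
```

Call:
carry_out(
  commands=[
    {"x": 0,"y": 0,"z": 0.4,"ax": 0,"ay": 0,"az": 0},
    {"x": 0,"y": 0,"z": 0.3,"ax": 0,"ay": 0,"az": 0},
    {"x": 0,"y": 0,"z": 0.2,"ax": 0,"ay": 0,"az": 0},
    {"x": 0,"y": 0,"z": 0.1,"ax": 0,"ay": 0,"az": 0},
  ],
)

```text
t: 11.62
tcp_pos: [0.5081, -0.4127, 0.0752]
tcp_rot: [-180.0, 0.2, 108.8]
ft_force: [-0.3, -0.4, -1.9]
gripper_width: 0.0567
```

Call:
carry_out(
  commands=[
    {"x": 0,"y": 0,"z": 0.15,"ax": 0,"ay": 0,"az": 0},
    {"x": 0,"y": 0,"z": 0.1,"ax": 0,"ay": 0,"az": 0},
    {"x": 0,"y": 0,"z": 0.1,"ax": 0,"ay": 0,"az": 0},
  ],
)

```text
t: 11.87
tcp_pos: [0.5085, -0.4133, 0.0736]
tcp_rot: [180.0, 0.3, 108.8]
ft_force: [-5.7, 3.8, 11.1]
gripper_width: 0.0577
```

Contact with the tray floor reads 11 N, so I'm opening the fingers.

Call:
carry_out(
  commands=[
    {"x": 0,"y": 0,"z": -0.1,"ax": 0,"ay": 0,"az": 0},
    {"x": 0,"y": 0,"z": 0,"ax": 0,"ay": 0,"az": 0},
    {"x": 0,"y": 0,"z": 0,"ax": 0,"ay": 0,"az": 0},
    {"x": 0,"y": 0,"z": 0,"ax": 0,"ay": 0,"az": 0},
    {"x": 0,"y": 0,"z": 0,"ax": 0,"ay": 0,"az": 0},
    {"x": 0,"y": 0,"z": 0,"ax": 0,"ay": 0,"az": 0},
  ],
  claw=8.54,
)

```text
t: 12.37
tcp_pos: [0.509, -0.4139, 0.076]
tcp_rot: [179.9, 0.4, 108.8]
ft_force: [0.6, 0.4, -0.2]
gripper_width: 0.0852
```

Call:
carry_out(
  commands=[
    {"x": 0,"y": 0,"z": -1.5,"ax": 0,"ay": 0,"az": 0},
    {"x": 0,"y": 0,"z": -2,"ax": 0,"ay": 0,"az": 0},
    {"x": 0,"y": 0,"z": -3,"ax": 0,"ay": 0,"az": 0},
    {"x": 0,"y": 0,"z": -3,"ax": 0,"ay": 0,"az": 0},
    {"x": 0,"y": 0,"z": -3,"ax": 0,"ay": 0,"az": 0},
    {"x": 0,"y": 0,"z": -3,"ax": 0,"ay": 0,"az": 0},
    {"x": 0,"y": 0,"z": 0,"ax": 0,"ay": 0,"az": 0},
  ],
)

```text
t: 12.95
tcp_pos: [0.5075, -0.4121, 0.2349]
tcp_rot: [-179.9, 0.1, 108.8]
ft_force: [0.4, -0.2, 1.6]
gripper_width: 0.0851
```

```bash
python3 - <<'E'
from h import *
plan([])
c=shot('scene','s7.png');cv2.imwrite('pics/c8.png',cv2.resize(c['pixels'][120:330,150:430],(800,600),interpolation=cv2.INTER_CUBIC))
E
```

```text
t 12.95 [ 0.5075 -0.4121  0.2349] [-1.799e+02  1.000e-01  1.088e+02] F [ 0.4 -0.2  1.6] w 0.0851
```

View pics/c8.png

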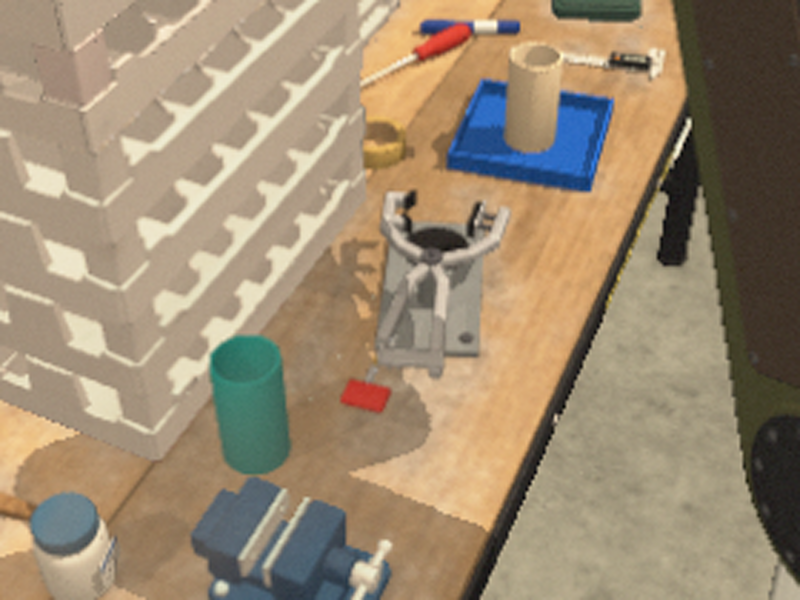

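The tube stands upright in the tray (crop 532,100), the clamp is open, and everything else is where it was. Handing in.

```bash
python3 -c "
from plant import env
print(env.finish_job())"
```

```text
the job is handed in; nothing more can be done
None
```

The tube has been proof-tested and now stands upright in the blue tray. I handed the job in at about 13 s of the 51 s allowed.

- **Squeeze:** I closed the handles to 35.4 mm over their outer faces, which is fully shut, then let go. A picture with the fingers off the handles showed them still shut. The ratchet held the tube alone for about 1.5 to 2 s before the key was pressed.
- **Release:** I pressed the key about 15 mm down, to its stop, at about 8 N. The handles sprang fully open, with the key back at its starting position (41 mm to the clamp's +y side).
- **Placing:** I lifted the tube from above and lowered it to within about 1 cm of the tray's centre. It touched the tray floor at about 12 N.

The last picture shows the tube upright in the tray, the clamp open, and the turquoise look-alike, jar and tape roll apparently unmoved. The gripper was clear of everything at z 0.235 m. None of my checks failed or disagreed, and the hand-in reports no verdict.

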